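Pack the drive spares, heavy part lowest

TASK

Pack the steel sprocket and the white plastic terminal strip into the open cardboard carton, heaviest lowest. First lay the sprocket flat on the middle of the carton's floor, hub up, then lay the light terminal strip level and centred on top of the sprocket's hub, right way up. Set each down gently, do not drop them.

Things in the scene. Friction and masses are not known exactly. Their poses are not given: they have to be found in the camera images.
- carton_in (a point): Open cardboard carton, fixed to the bench, its four flaps folded down outside (outside with the flaps about 190 x 230 mm). Inside 150 mm (its x) by 190 mm (its y), 5 mm walls, rim 59 mm above the inner floor. This point is the centre of the inner floor, 5 mm above the bench; z is up.
- sprocket_mid (a point): Grey steel chain sprocket, 0.36 kg, lying flat, hub up. Toothed disc 82 mm across and 7 mm thick at the bottom; on it a round hub 48 mm across that reaches up to 25 mm (a key in the bore to 26 mm): grasp the hub, keeping the fingertips higher than 7 mm above its underside. A set screw stands out 1 to 2 mm on the hub's -y side. This point is on the hub's axis, 13 mm above the underside; z is up.
- strip_mid (a point): White plastic terminal strip, a ribbed bar 120 mm long (its y), 20 mm wide (its x), 21 mm high (lower 6 mm solid foot 20 mm wide, above it 18 mm wide), 0.05 kg; grasp it across its width at the middle. This point is its centre, 10.5 mm above the underside; z is up when it is right way up.
Mind the look-alikes: they are no part of the job. Leave any orange look-alike of the part that bears strip_mid alone.

How it is judged:
By the outcome, as a careful person would: the job done as asked, in the order asked, and still so for the second after the job is handed in, with the robot touching nothing.
It also fails if it takes over 59 s, if anything falls off the work surface, if the arm or the gripper's body presses on something with over 40 N, if the wrist force passes 120 N, or if a joint passes its speed limit or range.

ROBOT

A 6-joint arm with a two-finger parallel gripper is mounted at the origin on a cart in front of the work surface, level with it; the furniture and walls round the work are solid. World frame = base frame: x ahead of the robot, y to its left, z up, the work surface at z = 0. Lengths are in mm, angles in rad, forces in N, time in s.
With the tool pointing down it reaches from about 350 to 850 mm from the base axis. Payload 8.1 kg.
Tool frame: the origin (TCP) lies midway between the tips of the shut fingers; the grasp point (between the pads) lies 19 mm behind it; z points along the fingers, y is the line along which they close (so a half turn about z gives the same grasp; the last joint's range is limited). The gripper opens to 93 mm and grips with 3 to 60 N. Pads are 15 mm wide; open, the fingers measure 128 mm over their backs; the gripper's body (75 mm by 188 mm) begins 65 mm behind the grasp point.
Start: joints at [1.136, 0.13, 1.488, -0, 1.523, -0.085], TCP at [205.605, 563.677, 218.635] pointing down, gripper open.
Joint ranges: [-2.96, 2.96], [-0.89, 2.26], [0.02, 2.5], [-1.34, 4.48], [0, 2.73], [-2.66, 2.66]. Speed limits (rad/s): [2.39, 2.39, 2.79, 3.14, 3.14, 3.14].

INTERFACE

Orientations are given as a unit quaternion [x, y, z, w].
In Python, from cell import bot, vision, models gives the robot as it stands.
- The arm moves only by the tool servo_tool, never from a script. Its argument "steps" is a list of rows, each a list of 4 numbers: the shift along the tool's x, y, z in mm, then the turn about the tool's z in degrees. In form: [[x, y, z, turn], ...]. A call has 1 to 10 rows; each row shifts and turns the commanded pose from where the row before left it, along the tool's axes as they then stand; what a row does not reach is not made up. A row lasts 1/10 s, in which the tool goes at most 50 mm and 8.59 degrees, less where a joint would pass 70% of its speed; a pose out of reach is approached as far as the arm can. A call with a gripper value outside its range is refused whole. "grip" is the gripper command: -1 is fully open, 1 is shut, values between are in proportion, set as the call begins (left out, the last holds). The fingers move at their own pace and stop on an object; "force" is the grip in N (left out, the last holds). Time passes only in rows, so rows that do not move let the fingers close. It gives the time, the measured TCP pose, the force, the opening and the grip force at its end, in the units of the state.
- bot.read_state(): the state, without advancing time (a new reading comes with each control period).
- vision.read_camera(name): name is "scene" or "side" or "wrist"; returns the picture (480x640x3 uint8, red, green, blue); there is no depth.
- vision.camera_model(name): a dict with "fx", "fy", "cx", "cy" (pixels), "rvec" (rotation vector, rad) and "tvec" (3), from world to camera coordinates, as OpenCV has them; the wrist camera has in their place "T_tool_cam" (4x4, takes a point from camera to tool coordinates, whose origin is the TCP and whose axes are the flange's). Camera axes: x right, y down, z forward; pixel columns grow to the right and rows downward; lengths in mm; the calibration is good to about 2 mm. A picture is of the moment at which its call begins: read the wrist's pose just before it. camera_model takes no time and is no camera call.
- bot.job_done(): hands the job in; it is judged then, once.
Trained networks look in the newest picture that a camera, given by its name, has taken for a name from the list of things; names that differ only in an ending like _2 or _b are one class to them, and where a whole thing is asked for, a point or a joint stands for the part that bears it (a point fixed in the world has none). Each returns a list of dicts, best first, with "conf" (0 to 1); they miss things now and then, are a little off and sometimes report something else, mostly with a low value. They report only what shows in the picture. A call takes as long as a camera call. They do not tell look-alikes from the thing itself.
- models.boxes_of(camera, thing): "position" ([column, row] in pixels, amid what is visible of it).
The state is a dict: "time_s": time; "qpos": joint angles; "qvel": joint speeds; "tau": joint torques, N m; "tool_pos": TCP position; "ee_rot": TCP orientation; "force": force on the tool from outside, world axes, zero at the start; "wrist_torque": the same for the moment, N m; "finger_gap": opening from 0.0 (shut) to 1.0 (fully open); "grasp_force": force on a finger pad.
Only numpy, scipy, OpenCV 4.12 (cv2) and the standard library are available. Lean on these libraries where they do the work, as an engineer would, in place of code of your own. Each camera call takes 0.05 s, during which the arm holds its last target. There are 200 camera calls.

## Working session

There is one attempt and no reset: what is moved stays moved. The work goes in short steps, Python scripts to look and compute and a tool call to move; the robot and the scene stay as the last step left them, time stands still between calls to the robot, and variables do not carry over. Pictures are saved under pics/ and viewed, at most 13 in all, crops included, and the job is handed in when it is done.

Besides the shell and the picture viewer there is one more tool, called after "Emit:" as name([rows], argument=value, ...), one row to a line, values as JSON. servo_tool: Moves the arm, as the interface text tells. Its arguments: {"type":"object","properties":{"steps":{"type":"array"},"grip":{"type":"number"},"force":{"type":"number"}},"required":["steps"]}

```bash
mkdir -p pics
cat > h.py <<'E'
import numpy as np, cv2
from scipy.spatial.transform import Rotation as R
from cell import bot, vision, models
def snap(c,f):
    im=vision.read_camera(c); cv2.imwrite('pics/'+f,im[:,:,::-1]); return im
def ray(c,p,st=None):
    m=vision.camera_model(c)
    d=np.array([(p[0]-m['cx'])/m['fx'],(p[1]-m['cy'])/m['fy'],1.])
    if c=='wrist':
        T=np.array(m['T_tool_cam']); Rt=R.from_quat(st['ee_rot']).as_matrix()
        return Rt@T[:3,3]+np.array(st['tool_pos']), Rt@T[:3,:3]@d
    Rm=R.from_rotvec(np.ravel(m['rvec'])).as_matrix(); t=np.ravel(m['tvec'])
    return -Rm.T@t, Rm.T@d
def onz(c,p,z,st=None):
    o,d=ray(c,p,st); return o+d*(z-o[2])/d[2]
def proj(c,X,st=None):
    m=vision.camera_model(c); X=np.atleast_2d(X).astype(float)
    if c=='wrist':
        T=np.array(m['T_tool_cam']); Rt=R.from_quat(st['ee_rot']).as_matrix()
        q=((X-st['tool_pos'])@Rt-T[:3,3])@T[:3,:3]
    else:
        q=X@R.from_rotvec(np.ravel(m['rvec'])).as_matrix().T+np.ravel(m['tvec'])
    return np.c_[q[:,0]/q[:,2]*m['fx']+m['cx'],q[:,1]/q[:,2]*m['fy']+m['cy']]
E
python3 - <<'E'
from h import *
s=bot.read_state(); print(s['time_s'],s['tool_pos'],R.from_quat(s['ee_rot']).as_matrix().round(2))
for c in ['scene','side','wrist']:
    snap(c,c+'0.png')
    for t,z in [('carton_in',5),('sprocket_mid',13),('strip_mid',10.5)]:
        for b in models.boxes_of(c,t): print(c,t,np.round(b['position']),round(b['conf'],2),onz(c,b['position'],z,s).round())
E
```

```text
0.0 [205.40134982 563.18009669 217.63990993] [[-0.94  0.34 -0.  ]
 [ 0.34  0.94 -0.  ]
 [ 0.   -0.   -1.  ]]
scene carton_in [318. 263.] 0.88 [523.  36.   5.]
scene sprocket_mid [456. 392.] 0.77 [ 479. -376.   13.]
scene strip_mid [241. 204.] 0.92 [520. 319.  10.]
scene strip_mid [401. 311.] 0.55 [ 549. -186.   10.]
side carton_in [312. 249.] 0.55 [517.  63.   5.]
side sprocket_mid [355. 336.] 0.74 [ 498. -358.   13.]
side strip_mid [294. 214.] 0.59 [522. 319.  10.]
side strip_mid [354. 292.] 0.56 [ 550. -194.   10.]
wrist strip_mid [247. 479.] 0.56 [488. 362.  10.]
```

View pics/scene0.png

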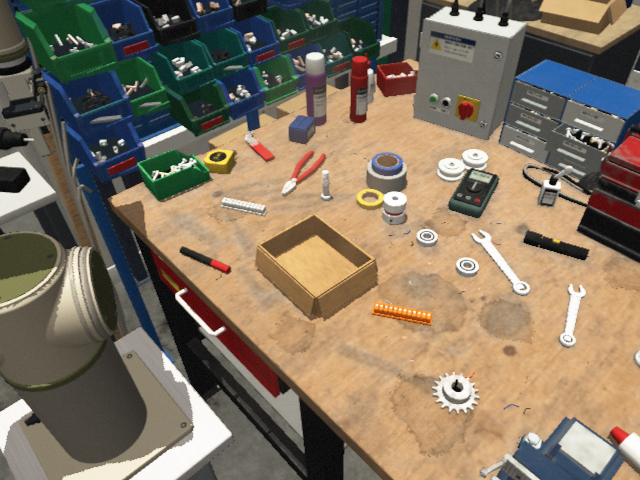

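View pics/side0.png

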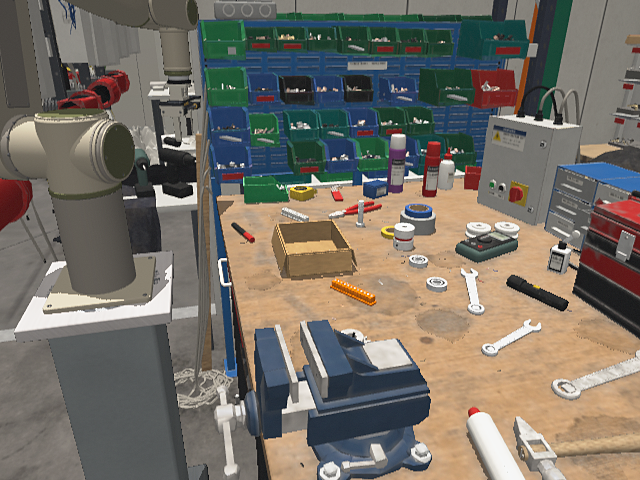

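The scene picture shows the white strip at (243,206), the orange look-alike strip at (402,313), the carton at (317,264) and the sprocket at (456,392). The two steel rings at (427,237) and (467,267) have no teeth. The side view shows the vise standing close to the sprocket on the −y side. My choices are the toothed part at (456,392) and the white strip at (243,206).

```bash
cat >> h.py <<'E'
def go(target,st=None):
    st=st or bot.read_state(); Rt=R.from_quat(st['ee_rot']).as_matrix()
    d=Rt.T@(np.array(target)-st['tool_pos']); print('t',round(st['time_s'],2),'tcp',np.round(st['tool_pos'],1),'xaxis',Rt[:,0].round(3),'yaw y',np.degrees(np.arctan2(Rt[1,1],Rt[0,1])).round(1),'shift',d.round(1)); return d
E
python3 - <<'E'
from h import *
for p in [(330,475),(410,455),(255,440)]: print(onz('side',p,0).round())
for p in [(515,440),(580,425)]: print(onz('scene',p,0).round(),onz('scene',p,120).round())
print(np.round(vision.camera_model('wrist')['T_tool_cam'],2))
go((430,100,240)); s=bot.read_state();Rt=R.from_quat(s['ee_rot']).as_matrix()
print(Rt.T@np.array([30,-460,20.]))
a=cv2.imread('pics/scene0.png'); b=np.hstack([cv2.resize(a[350:480,400:560],(400,325),interpolation=3),cv2.resize(a[165:295,190:350],(400,325),interpolation=3)]); cv2.imwrite('pics/crop1.png',b)
E
```

```text
[ 369. -635.    0.]
[ 488. -631.    0.]
[ 279. -551.    0.]
[ 485. -494.    0.] [ 414. -506.  120.]
[ 588. -554.    0.] [ 502. -558.  120.]
[[  -0.     -0.95   -0.3    84.59]
 [   1.     -0.      0.      0.66]
 [  -0.     -0.3     0.95 -165.15]
 [   0.      0.      0.      1.  ]]
t 0.6 tcp [205.6 563.7 218.7] xaxis [-0.939  0.343  0.   ] yaw y 70.0 shift [-369.7 -358.7  -21.3]
[-185.84165431 -421.85521929  -20.02631973]
```

View pics/crop1.png

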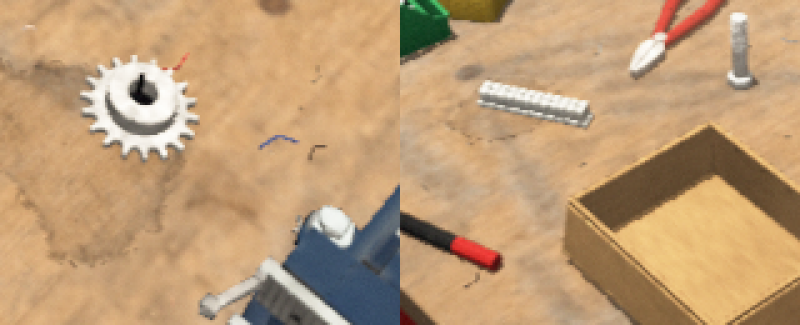

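The crop shows the toothed sprocket hub up (left) and the white strip right way up (right), so both choices hold.

Emit:
servo_tool([
  [-35,-34,-2,0],
  [-35,-34,-2,0],
  [-35,-34,-2,0],
  [-35,-34,-2,0],
  [-35,-34,-2,0],
  [-35,-34,-2,0],
  [-35,-34,-2,0],
  [-35,-34,-2,0],
  [-35,-34,-2,0],
  [-35,-34,-2,0],
], grip=-1)

```text
time_s: 1.6
tool_pos: [418.5, 122.4, 239.2]
ee_rot: [0.174, 0.985, 0.0, 0.001]
force: [0.6, 1.0, -0.2]
finger_gap: 0.996
grasp_force: 0.0
```

Emit:
servo_tool([
  [-19,-42,-2,0],
  [-19,-42,-2,0],
  [-19,-42,-2,0],
  [-19,-42,-2,0],
  [-19,-42,-2,0],
  [-19,-42,-2,0],
  [-19,-42,-2,0],
  [-19,-42,-2,0],
  [-19,-42,-2,0],
  [0,0,0,0],
])

```text
time_s: 2.6
tool_pos: [448.2, -294.2, 256.1]
ee_rot: [0.176, 0.984, -0.001, -0.0]
force: [0.2, 1.7, -0.3]
finger_gap: 0.999
grasp_force: 0.0
```

Run:
```python
from h import *
s=bot.read_state(); snap('wrist','w1.png')
for t,z in [('sprocket_mid',25)]:
    for b in models.boxes_of('wrist',t): print(t,np.round(b['position']),round(b['conf'],2),onz('wrist',b['position'],z,s).round(1))
go((480,-376,240)); print(s['qpos'])
```

```text
sprocket_mid [265. 250.] 0.55 [ 473.3 -368.6   25. ]
t 2.7 tcp [ 448.6 -290.1  256.2] xaxis [-0.939  0.345  0.001] yaw y 69.8 shift [-59.1 -69.8  16.1]
[-6.75452157e-01 -5.56619987e-02  1.61106497e+00 -1.49674558e-03
  1.58611366e+00 -1.89188244e+00]
```

View pics/w1.png

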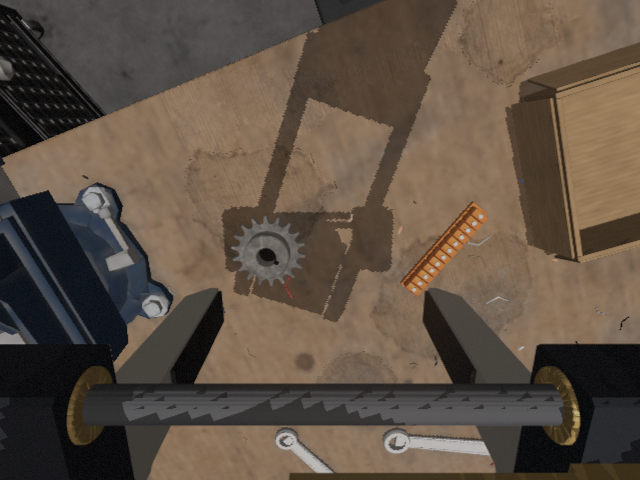

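The wrist view shows the sprocket at (266,251) with its hub up, the vise to the left with its nearest foot at (155,305), and the orange strip at (445,248). I'll turn the tool by about 70° so the gripper's long side stays clear of the vise. I'll also centre it and come down part way.

Emit:
servo_tool([
  [-24,-34,0,0],
  [-24,-34,0,0],
  [0,0,0,8.5],
  [0,0,0,8.5],
  [0,0,0,8.5],
  [0,0,0,8.5],
  [0,0,0,8.5],
  [0,0,0,8.5],
  [0,0,0,8.5],
  [0,0,0,8.5],
])

```text
time_s: 3.7
tool_pos: [471.4, -367.9, 257.1]
ee_rot: [0.696, 0.718, 0.0, 0.0]
force: [-1.2, 0.1, 0.3]
finger_gap: 0.998
grasp_force: 0.0
```

Emit:
servo_tool([
  [0,0,20,0],
  [0,0,20,0],
  [0,0,20,0],
  [0,0,0,0],
])

```text
time_s: 4.1
tool_pos: [469.9, -366.8, 193.5]
ee_rot: [0.694, 0.72, 0.0, -0.003]
force: [-1.0, 0.2, -0.3]
finger_gap: 1.003
grasp_force: 0.0
```

Run:
```python
from h import *
s=bot.read_state(); im=snap('wrist','w2.png')
b=models.boxes_of('wrist','sprocket_mid')
for x in b: print(np.round(x['position']),round(x['conf'],2),onz('wrist',x['position'],25,s).round(1),onz('wrist',x['position'],13,s).round(1))
go((478,-372,196),s)
p=proj('wrist',[478,-372,20],s)[0].astype(int); print(p)
x0,y0=max(p[0]-110,0),max(min(p[1]-90,300),0); c=im[y0:y0+180,x0:x0+220]; print(x0,y0)
cv2.imwrite('pics/c2.png',cv2.resize(c,(733,600),interpolation=3)[:,:,::-1])
sc=cv2.imread('pics/scene0.png')[200:330,240:400]
cv2.imwrite('pics/carton.png',cv2.resize(sc,(720,585),interpolation=3))
```

```text
[335. 218.] 0.95 [ 479.1 -364.6   25. ] [ 479.5 -367.5   13. ]
t 4.1 tcp [ 469.9 -366.8  193.5] xaxis [-0.036  0.999  0.004] yaw y 2.1 shift [-5.5  7.9 -2.5]
[333 224]
223 134
```

View pics/c2.png

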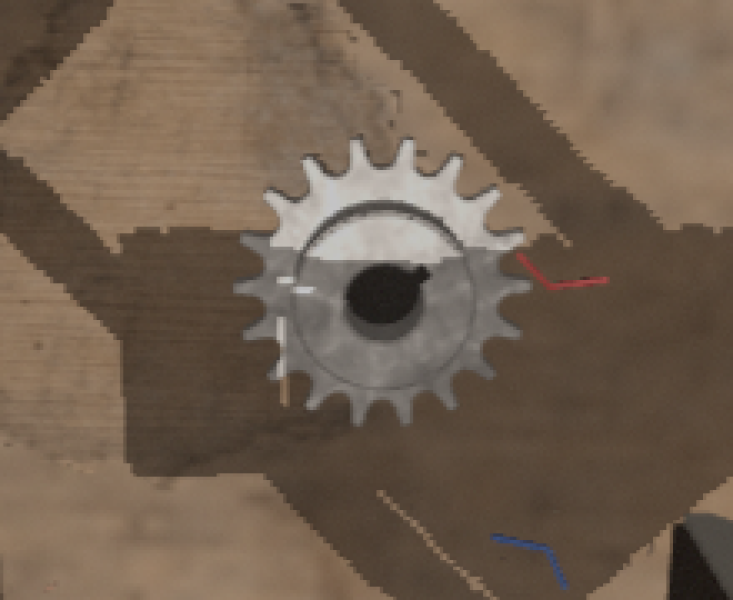

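View pics/carton.png

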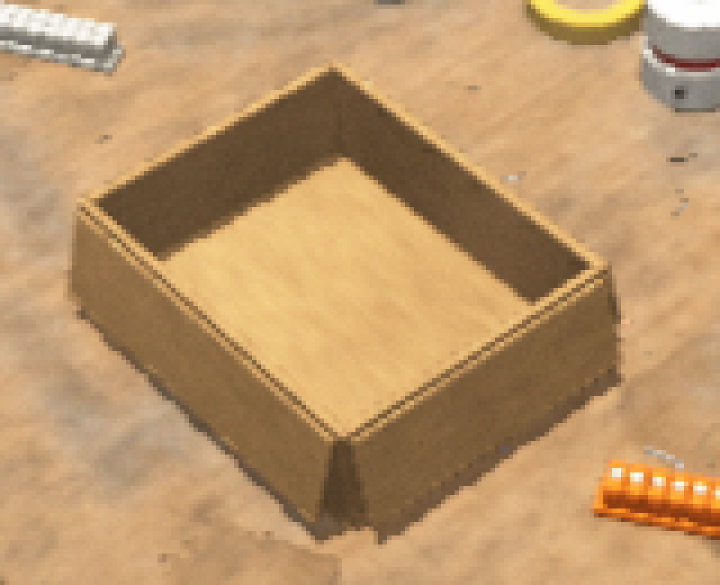

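The crop shows the hub top centred at (385,297), which is full-picture pixel (338.5,223). The keyway points up and right and no set screw lies on the ±x sides. The carton crop shows its floor clear, with rim corners at crop (80,200), (333,65), (608,265) and (345,438).

Run:
```python
from h import *
s=bot.read_state()
h=onz('wrist',(338.5,223.1),25,s); print('hub',h.round(1)); go((h[0],h[1],100),s)
im=vision.read_camera('wrist')
q=np.array([[97,207],[335,72],[595,268],[345,432]])/4.5+[240,200]
P=np.array([onz('scene',p,64) for p in q]); print(P.round(1)); print('sides',[np.linalg.norm(P[i]-P[(i+1)%4]).round() for i in range(4)],'centre',P.mean(0).round(1))
for i in range(4):
    d=P[(i+1)%4]-P[i]; print(np.degrees(np.arctan2(d[1],d[0])).round(1))
for p in [(343,157),(165,258),(533,300)]: print('floor',onz('scene',np.array(p)/4.5+[240,200],5).round(1))
for x in models.boxes_of('wrist','sprocket_mid'): print(x)
print(proj('scene',h))
# strip ends in scene (top edges) from white mask
for p,z in [((222,201),21),((266,210),21),((221,207),0),((265,215),0)]: print('strip',onz('scene',p,z).round(1))
```

```text
hub [ 484.  -372.3   25. ]
t 4.2 tcp [ 471.1 -368.5  197.1] xaxis [-0.036  0.999  0.   ] yaw y 2.0 shift [-4.3 12.9 97.1]
[[432.8 113.3  64. ]
 [581.1 108.1  64. ]
 [573.8 -80.   64. ]
 [423.2 -74.1  64. ]]
sides [np.float64(148.0), np.float64(188.0), np.float64(151.0), np.float64(188.0)] centre [502.7  16.9  64. ]
-2.0
-92.2
177.8
87.1
floor [583.2 107.2   5. ]
floor [468.2 113.6   5. ]
floor [580.4 -35.4   5. ]
{'position': [334.2, 215.8], 'conf': 0.93}
[[457.40368915 385.61274701]]
strip [486.6 351.7  21. ]
strip [544.  246.6  21. ]
strip [483.5 357.5   0. ]
strip [544.4 254.6   0. ]
```

Emit:
servo_tool([
  [-2,6,24,0],
  [-2,6,24,0],
  [0,0,24,0],
  [0,0,24,0],
  [0,0,10,0],
  [0,0,0,0],
  [0,0,0,0],
])

```text
time_s: 5.0
tool_pos: [483.6, -373.9, 92.3]
ee_rot: [0.695, 0.719, 0.0, 0.001]
force: [-0.6, -0.7, 0.7]
finger_gap: 1.0
grasp_force: 0.0
```

Run:
```python
from h import *
s=[bot.read_state() for _ in range(1)][0]; im=snap('wrist','w3.png'); s2=bot.read_state()
print(s['tool_pos'],s2['tool_pos'])
print([ (x['position'],x['conf']) for x in models.boxes_of('wrist','sprocket_mid')]); go((482,-372,10),s2)
p=proj('wrist',[482,-372,25],s2)[0]; print(p, np.linalg.norm(proj('wrist',[506,-372,25],s2)[0]-p))
cv2.imwrite('pics/c3.png',im[100:480,90:590,::-1])
```

```text
[ 483.6319987  -373.89754188   92.30989249] [ 483.87070867 -374.14296014   92.73030098]
[([317.9, 242.2], 0.78)]
t 5.05 tcp [ 483.9 -374.1   92.7] xaxis [-0.034  0.999 -0.002] yaw y 2.0 shift [ 2.4 -2.  82.7]
[321.14976066 255.48276539] 38.44452341099816
```

View pics/c3.png

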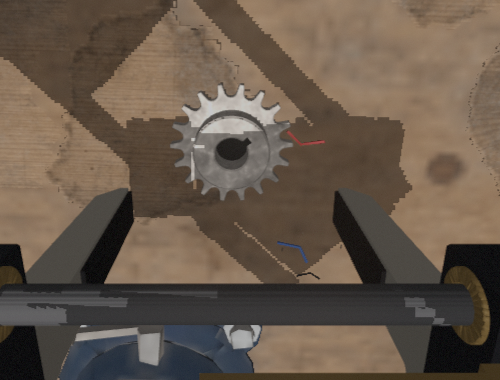

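The crop shows the hub centred at (232,149), full pixel (322,249). That puts the hub at about (482.5, −368), so I shift +5.5 mm along tool x and descend with the fingers straddling it.

Emit:
servo_tool([
  [2.5,-1.5,20,0],
  [3,0,20,0],
  [0,0,20,0],
  [0,0,12,0],
  [0,0,6,0],
  [0,0,3,0],
  [0,0,0,0],
  [0,0,0,0],
])

```text
time_s: 5.9
tool_pos: [481.8, -368.4, 10.7]
ee_rot: [0.695, 0.719, 0.0, 0.001]
force: [-0.4, 0.5, 0.4]
finger_gap: 0.997
grasp_force: 0.0
```

Emit:
servo_tool([
  [0,0,0,0],
  [0,0,0,0],
  [0,0,0,0],
  [0,0,0,0],
  [0,0,0,0],
  [0,0,0,0],
  [0,0,0,0],
  [0,0,0,0],
], grip=1, force=35)

```text
time_s: 6.7
tool_pos: [481.3, -367.9, 9.7]
ee_rot: [0.695, 0.719, 0.0, 0.0]
force: [-0.3, -0.5, -0.0]
finger_gap: 0.514
grasp_force: 35.0
```

The grasp is good: the opening is 47.8 mm at 35 N. Next I lift, carry it to the carton and turn so the fingers lie along the carton's y.

Emit:
servo_tool([
  [0,0,-10,0],
  [0,0,-30,0],
  [0,0,-35,0],
  [0,0,-35,0],
  [0,0,-30,0],
  [0,0,0,0],
])

```text
time_s: 7.3
tool_pos: [483.6, -370.0, 155.9]
ee_rot: [0.695, 0.719, 0.0, 0.005]
force: [1.9, -0.9, -2.4]
finger_gap: 0.514
grasp_force: 35.0
```

Emit:
servo_tool([
  [20,2,0,0],
  [40,3,0,0],
  [45,4,0,0],
  [45,4,0,0],
  [45,4,0,0],
  [45,4,0,0],
  [45,4,0,0],
  [45,4,0,0],
  [35,3,0,0],
  [19,2,0,0],
])

```text
time_s: 8.3
tool_pos: [500.7, 20.0, 147.9]
ee_rot: [0.694, 0.72, -0.001, -0.001]
force: [0.4, -0.5, -3.5]
finger_gap: 0.519
grasp_force: 35.0
```

Emit:
servo_tool([
  [0,0,0,-8.57],
  [0,0,0,-8.57],
  [0,0,0,-8.57],
  [0,0,0,-8.57],
  [0,0,0,-8.57],
  [0,0,0,-8.57],
  [0,0,0,-8.57],
  [0,0,0,-8.57],
  [0,0,0,-8.57],
  [0,0,0,-8.57],
])

```text
time_s: 9.3
tool_pos: [500.9, 17.1, 147.8]
ee_rot: [0.017, 1.0, 0.0, -0.001]
force: [0.1, -0.1, -3.3]
finger_gap: 0.514
grasp_force: 35.0
```

Emit:
servo_tool([
  [0,0,0,0],
  [0,0,0,0],
])

```text
time_s: 9.5
tool_pos: [501.3, 17.1, 148.5]
ee_rot: [0.023, 1.0, 0.0, -0.001]
force: [-0.3, 1.1, -2.7]
finger_gap: 0.517
grasp_force: 35.0
```

Run:
```python
from h import *
s=bot.read_state(); im=snap('wrist','w4.png'); s2=bot.read_state()
go((502.5,17,100),s2)
C=np.array([502.5,17,0]);a=np.radians(-2.3);ex=np.array([np.cos(a),np.sin(a),0]);ey=np.array([-np.sin(a),np.cos(a),0])
def box(z): return np.array([C+i*75*ex+j*95*ey+[0,0,z] for i,j in [(1,1),(1,-1),(-1,-1),(-1,1)]])
v=im[:,:,::-1].copy()
for z,col in [(64,(0,0,255)),(5,(255,0,0))]: cv2.polylines(v,[proj('wrist',box(z),s2).astype(np.int32)],True,col,1)
cv2.imwrite('pics/w4o.png',v)
```

```text
t 9.55 tcp [501.5  17.1 148.7] xaxis [-0.999  0.045  0.001] yaw y 87.4 shift [-1.1 -0.1 48.7]
```

View pics/w4o.png

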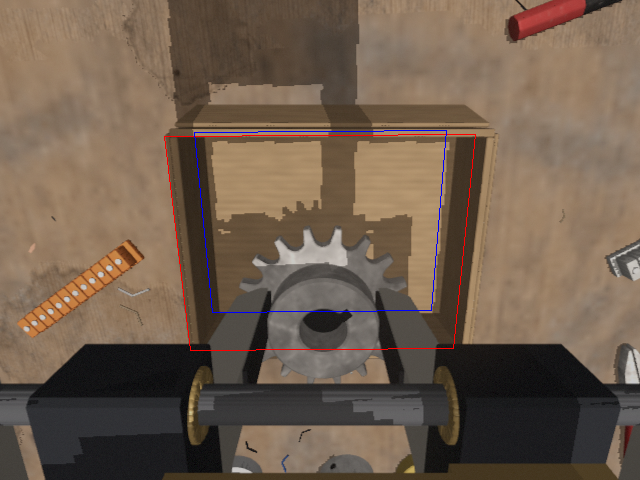

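The sprocket hangs level with its hub centre near column 324. The carton rim's inner edges show at about columns 180 and 484, some 10 px right of my overlay, so I'll measure that numerically.

Run:
```python
from h import *
im=cv2.imread('pics/w4.png'); g=cv2.cvtColor(im,cv2.COLOR_BGR2GRAY).astype(float)
for y in (155,185,205):
    r=g[y-4:y+5].mean(0); d=np.diff(r); 
    k=[i for i in np.argsort(-abs(d))[:40] if i>150 and i<510]; print(y,sorted((int(i),round(d[i])) for i in k if abs(d[i])>5))
c=g[:,225:310].mean(1); d=np.diff(c); print('col',[(int(i),round(d[i])) for i in range(80,190) if abs(d[i])>3])
```

```text
155 [(166, -22), (167, -18), (170, -6), (171, 7), (177, -8), (178, -18), (179, -12), (205, 27), (206, 10), (210, 20), (211, 11), (212, 20), (213, 6), (320, -31), (321, -27), (353, 35), (354, 13), (356, 5), (445, -30), (446, -26), (453, -17), (454, -17), (483, 25), (484, 38), (485, 21), (486, 5), (490, -10), (491, -7), (492, 7), (493, 8), (495, -8)]
185 [(169, -19), (170, -22), (171, -7), (173, -7), (174, 8), (180, -6), (181, -18), (182, -13), (207, 18), (208, 21), (209, 7), (213, 10), (214, 37), (215, 12), (319, -16), (320, -13), (321, -14), (322, -12), (354, 41), (355, 15), (444, -30), (445, -26), (450, -15), (451, -18), (480, 36), (481, 35), (482, 11), (487, -14), (489, 10), (491, -10)]
205 [(171, -9), (172, -24), (173, -14), (183, -16), (184, -16), (209, 22), (210, 15), (214, 32), (215, 12), (216, 9), (281, -9), (282, -8), (286, 10), (295, -29), (296, -26), (300, 8), (303, 20), (310, -9), (312, -20), (313, -17), (317, 33), (318, 16), (320, -26), (321, -23), (352, 32), (353, 12), (354, 10), (440, -16), (441, -14), (443, -15), (444, -12), (448, -14), (449, -18), (477, 22), (478, 37), (479, 20), (484, -12), (485, -8), (486, 12), (487, 8)]
col [(82, 4), (83, 10), (84, 19), (85, 16), (86, 6), (103, -18), (104, -23), (105, -4), (122, 43), (123, 9), (124, -7), (125, -14), (126, -58), (127, -6), (128, 77), (129, 13), (135, -26), (136, -30), (137, -5), (140, 9), (141, 23), (142, 23)]
```

Emit:
servo_tool([
  [-1,4.5,10,0],
  [0,0,20,0],
  [0,0,25,0],
  [0,0,25,0],
  [0,0,20,0],
  [0,0,12,0],
  [0,0,6,0],
  [0,0,4,0],
  [0,0,0,0],
  [0,0,0,0],
])

```text
time_s: 10.55
tool_pos: [504.0, 21.5, 28.5]
ee_rot: [0.021, 1.0, -0.0, 0.001]
force: [-0.0, 0.7, -3.3]
finger_gap: 0.515
grasp_force: 35.0
```

Emit:
servo_tool([
  [0,0,3,0],
  [0,0,2,0],
  [0,0,2,0],
  [0,0,0,0],
  [0,0,0,0],
])

```text
time_s: 11.05
tool_pos: [503.1, 21.5, 20.5]
ee_rot: [0.02, 1.0, 0.0, -0.0]
force: [-0.4, 0.1, -3.0]
finger_gap: 0.517
grasp_force: 35.0
```

Emit:
servo_tool([
  [0,0,2,0],
  [0,0,1,0],
  [0,0,1,0],
  [0,0,0,0],
  [0,0,0,0],
])

```text
time_s: 11.55
tool_pos: [503.2, 21.5, 16.6]
ee_rot: [0.02, 1.0, -0.0, -0.0]
force: [-0.4, 0.1, -2.6]
finger_gap: 0.516
grasp_force: 35.0
```

Emit:
servo_tool([
  [0,0,1,0],
  [0,0,0,0],
  [0,0,0,0],
])

```text
time_s: 11.85
tool_pos: [503.2, 21.5, 15.6]
ee_rot: [0.02, 1.0, 0.0, -0.0]
force: [0.0, 0.5, -2.5]
finger_gap: 0.516
grasp_force: 35.0
```

Emit:
servo_tool([
  [0,0,0.5,0],
  [0,0,0.5,0],
  [0,0,0,0],
  [0,0,0,0],
])

```text
time_s: 12.25
tool_pos: [503.3, 21.5, 14.6]
ee_rot: [0.02, 1.0, -0.0, 0.0]
force: [0.8, 0.5, -4.0]
finger_gap: 0.514
grasp_force: 35.0
```

Emit:
servo_tool([
  [0,0,0.5,0],
  [0,0,0,0],
  [0,0,0,0],
])

```text
time_s: 12.55
tool_pos: [503.3, 21.5, 14.6]
ee_rot: [0.02, 1.0, -0.0, -0.0]
force: [-4.2, -0.3, 5.4]
finger_gap: 0.513
grasp_force: 35.0
```

Contact with the floor is felt. I release, rise and look.

Emit:
servo_tool([
  [0,0,0,0],
  [0,0,0,0],
  [0,0,0,0],
  [0,0,0,0],
  [0,0,0,0],
  [0,0,0,0],
], grip=-1)

```text
time_s: 13.15
tool_pos: [503.3, 21.5, 14.1]
ee_rot: [0.02, 1.0, -0.0, 0.0]
force: [0.4, 0.1, 0.3]
finger_gap: 0.975
grasp_force: 0.0
```

Emit:
servo_tool([
  [0,0,-15,0],
  [0,0,-30,0],
  [0,0,-45,0],
  [0,0,-45,0],
  [0,0,-45,0],
  [0,0,-20,0],
  [0,0,0,0],
  [0,0,0,0],
  [0,0,0,0],
])

```text
time_s: 14.05
tool_pos: [502.2, 21.6, 212.1]
ee_rot: [0.02, 1.0, 0.0, -0.002]
force: [0.1, -0.6, -0.4]
finger_gap: 1.0
grasp_force: 0.0
```

Run:
```python
from h import *
im=snap('wrist','w5.png'); s=bot.read_state(); print(s['tool_pos'],s['force'])
print([(x['position'],x['conf']) for x in models.boxes_of('wrist','sprocket_mid')])
C=np.array([503.3,21.5,0]);a=np.radians(-2.3);ex=np.array([np.cos(a),np.sin(a),0]);ey=np.array([-np.sin(a),np.cos(a),0])
v=im[:,:,::-1].copy()
def box(z): return np.array([C+i*75*ex+j*95*ey+[0,0,z] for i,j in [(1,1),(1,-1),(-1,-1),(-1,1)]])
for z,col in [(64,(0,0,255)),(5,(255,0,0))]: cv2.polylines(v,[proj('wrist',box(z),s).astype(np.int32)],True,col,1)
t=np.linspace(0,6.3,60); circ=C+np.c_[24*np.cos(t),24*np.sin(t),30+0*t]
cv2.polylines(v,[proj('wrist',circ,s).astype(np.int32)],True,(0,255,0),1)
cv2.imwrite('pics/w5o.png',v)
```

```text
[502.10085968  21.60659543 211.94162693] [-1.12578313 -0.07872789 -0.65351371]
[([319.8, 214.8], 0.71)]
```

View pics/w5o.png

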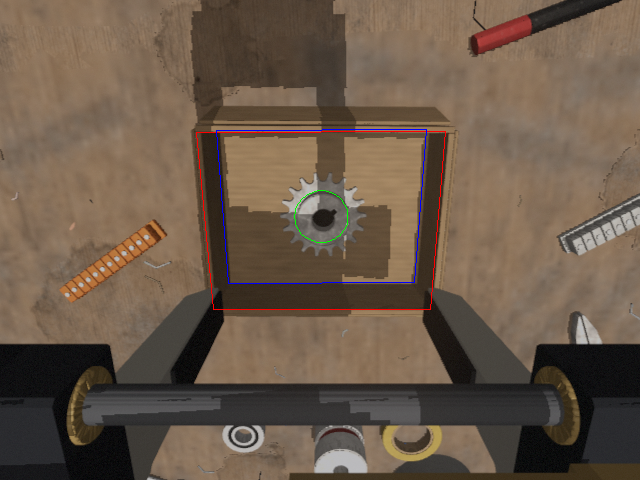

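The sprocket sits hub up at (323,217), on the overlay and centred in the carton floor. The white strip shows at the right edge near (610,228). Next I go over the strip.

Emit:
servo_tool([
  [0,25,0,0],
  [0,45,0,0],
  [0,45,0,0],
  [0,45,0,0],
  [0,45,0,0],
  [0,45,0,0],
  [0,28,0,0],
  [0,0,0,8.5],
  [0,0,0,8.5],
  [0,0,0,8.5],
])

```text
time_s: 15.15
tool_pos: [513.8, 299.5, 212.3]
ee_rot: [0.243, 0.97, -0.001, -0.001]
force: [0.2, -0.7, -0.9]
finger_gap: 1.001
grasp_force: 0.0
```

Emit:
servo_tool([
  [0,0,20,8.5],
  [0,0,20,8.5],
  [0,0,20,8.5],
  [0,0,10,8],
  [0,0,0,0],
  [0,0,0,0],
  [0,0,0,0],
])

```text
time_s: 15.85
tool_pos: [515.0, 299.5, 144.8]
ee_rot: [0.509, 0.861, 0.0, 0.0]
force: [0.7, 1.0, 0.6]
finger_gap: 0.997
grasp_force: 0.0
```

```bash
cat > strip.py <<'E'
from h import *
import sys
im=snap('wrist',sys.argv[1]); s=bot.read_state()
b=models.boxes_of('wrist','strip_mid'); print([(x['position'],round(x['conf'],2),onz('wrist',x['position'],15,s).round(1)) for x in b])
hsv=cv2.cvtColor(im,cv2.COLOR_RGB2HSV); m=((hsv[...,1]<45)&(hsv[...,2]>70)).astype(np.uint8); m[330:]=0
m=cv2.morphologyEx(m,cv2.MORPH_CLOSE,np.ones((9,9)))
n,l,st,ce=cv2.connectedComponentsWithStats(m)
p=b[0]['position']
for k in sorted(range(1,n),key=lambda k:-st[k][4])[:4]:
    r=cv2.minAreaRect(np.argwhere(l==k)[:,::-1].astype(np.float32)); bx=cv2.boxPoints(r)
    W=np.array([onz('wrist',q,15,s) for q in bx]); e=[W[1]-W[0],W[2]-W[1]]; L=max(e,key=np.linalg.norm)
    print(st[k],'rect',np.round(r[0]),np.round(r[1]),'c',W.mean(0).round(1),'len',[np.linalg.norm(x).round() for x in e],'dir',np.degrees(np.arctan2(L[1],L[0])).round(1))
go((W.mean(0)[0],W.mean(0)[1],15),s)
E
python3 strip.py w6.png
```

```text
[([336.3, 212.7], 0.83, array([516.8, 317.8,  15. ]))]
[   0    0   82   92 5997] rect [40. 46.] [91. 81.] c [284.8 321.8  15. ] len [np.float64(53.0), np.float64(57.0)] dir -71.5
[ 323  140   27  151 3811] rect [336. 215.] [150.  26.] c [519.2 313.1  15. ] len [np.float64(19.0), np.float64(118.0)] dir -60.1
[ 429  288   80   42 2017] rect [467. 312.] [82. 38.] c [653.2 296.6  15. ] len [np.float64(34.0), np.float64(68.0)] dir 20.4
[ 158  288   60   42 1143] rect [190. 310.] [26. 69.] c [451.1 187.3  15. ] len [np.float64(63.0), np.float64(21.0)] dir 76.3
t 15.9 tcp [515.1 299.5 145.1] xaxis [-0.482  0.876 -0.   ] yaw y 28.8 shift [ -67.4 -110.3  129.9]
```

Emit:
servo_tool([
  [5,4,15,-1],
  [5,4,20,0],
  [0,0,20,0],
  [0,0,10,0],
  [0,0,0,0],
  [0,0,0,0],
])

```text
time_s: 16.55
tool_pos: [516.9, 312.0, 79.3]
ee_rot: [0.502, 0.865, 0.0, 0.0]
force: [-0.9, 0.0, 0.9]
finger_gap: 0.996
grasp_force: 0.0
```

```bash
python3 strip.py w7.png
python3 - <<'E'
from h import *
s=bot.read_state(); print(proj('wrist',[[519,313,10],[519,313,21]],s))
g=cv2.cvtColor(cv2.imread('pics/w7.png'),cv2.COLOR_BGR2GRAY).astype(float)
c=g[:,310:340].mean(1); d=np.diff(c); print([(i,round(d[i])) for i in range(60,400) if abs(d[i])>18])
E
```

```text
[([325.9, 250.2], 0.98, array([515.4, 319.1,  15. ]))]
[ 311  163   34  167 5197] rect [328. 246.] [166.  33.] c [516.7 318.9  15. ] len [np.float64(19.0), np.float64(107.0)] dir -59.5
[ 430  288   61   42 1193] rect [457. 311.] [70. 26.] c [610.1 324.7  15. ] len [np.float64(16.0), np.float64(50.0)] dir -18.3
[ 156  288   61   42 1159] rect [189. 311.] [27. 71.] c [459.3 238.9  15. ] len [np.float64(50.0), np.float64(17.0)] dir 76.6
[474 285  35  10 132] rect [491. 290.] [ 9. 34.] c [619.6 347.9  15. ] len [np.float64(21.0), np.float64(6.0)] dir 31.7
t 16.6 tcp [517.3 312.3  80. ] xaxis [-0.495  0.869 -0.   ] yaw y 29.7 shift [-19.7 106.5  65.2]
[[325.43625158 258.00354211]
 [325.59005424 264.16869232]]
[(162, -21), (163, 48), (164, 28), (169, -38), (170, -40), (172, 18), (173, 47), (187, -47), (189, 36), (190, 30), (203, -46), (205, 29), (206, 39), (219, -47), (221, 37), (222, 28), (234, -37), (235, -26), (237, 34), (239, -18), (252, 20), (267, 18), (281, 21), (293, -20), (295, 21), (309, 21), (320, -20), (346, -22), (383, -18)]
```

Run:
```python
from h import *
s=bot.read_state(); Rt=R.from_quat(s['ee_rot']).as_matrix(); t=np.array(s['tool_pos'])
for r in (163,170,173,320,335,346):
    print(r,[(z,(Rt.T@(onz('wrist',(328,r),z,s)-t))[:2].round(1)) for z in (0,6,21)])
a=cv2.imread('pics/w7.png')[140:400,250:410]; cv2.imwrite('pics/c7.png',cv2.resize(a,(369,600),interpolation=3))
```

```text
163 [(0, array([58.1,  3. ])), (6, array([58.7,  2.9])), (21, array([60.4,  2.7]))]
170 [(0, array([53.8,  3. ])), (6, array([54.6,  3. ])), (21, array([56.5,  2.8]))]
173 [(0, array([52.,  3.])), (6, array([52.8,  3. ])), (21, array([54.8,  2.8]))]
320 [(0, array([-49.3,   3.3])), (6, array([-46.1,   3.2])), (21, array([-37.9,   3. ]))]
335 [(0, array([-61.1,   3.4])), (6, array([-57.5,   3.3])), (21, array([-48.6,   3.1]))]
346 [(0, array([-69.9,   3.4])), (6, array([-66.1,   3.3])), (21, array([-56.7,   3.1]))]
```

View pics/c7.png

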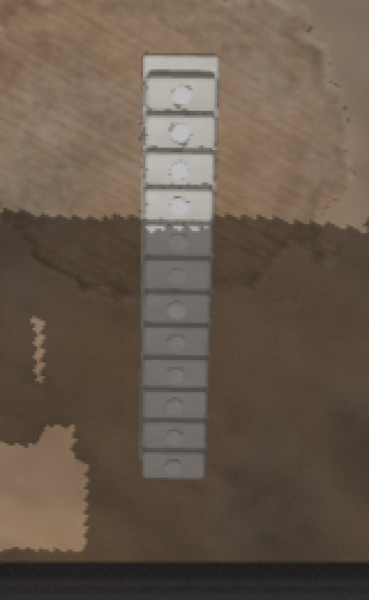

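The crop shows all twelve ribs with the bar straight between the fingers. Its centre is about 1 mm off along tool x. I descend and grip above the foot.

Emit:
servo_tool([
  [-1,0,20,0],
  [0,0,20,0],
  [0,0,15,0],
  [0,0,9,0],
  [0,0,5,0],
  [0,0,3,0],
  [0,0,0,0],
  [0,0,0,0],
])

```text
time_s: 17.45
tool_pos: [517.7, 311.3, 7.9]
ee_rot: [0.503, 0.865, 0.0, 0.0]
force: [0.7, 0.1, 0.2]
finger_gap: 1.001
grasp_force: 0.0
```

Emit:
servo_tool([
  [0,0,0,0],
  [0,0,0,0],
  [0,0,0,0],
  [0,0,0,0],
  [0,0,0,0],
  [0,0,0,0],
  [0,0,0,0],
  [0,0,0,0],
], grip=1, force=15)

```text
time_s: 18.25
tool_pos: [517.2, 311.0, 7.1]
ee_rot: [0.503, 0.865, -0.0, -0.0]
force: [0.5, 1.2, 0.5]
finger_gap: 0.362
grasp_force: 0.0
```

Emit:
servo_tool([
  [0,0,0,0],
  [0,0,0,0],
  [0,0,0,0],
  [0,0,0,0],
  [0,0,0,0],
  [0,0,0,0],
])

```text
time_s: 18.85
tool_pos: [517.2, 311.1, 7.1]
ee_rot: [0.503, 0.865, 0.0, 0.0]
force: [0.5, -0.4, -0.7]
finger_gap: 0.193
grasp_force: 15.0
```

Gripped: 18 mm at 15 N, with the tips 7 mm above the underside. I lift, turn and go back over the carton.

Emit:
servo_tool([
  [0,0,-8,0],
  [0,0,-20,0],
  [0,0,-35,0],
  [0,0,-40,0],
  [0,0,-30,0],
  [0,0,0,-8.2],
  [0,0,0,-8.3],
  [0,0,0,-8.3],
  [0,0,0,-8.3],
  [0,0,0,-8.3],
])

```text
time_s: 19.85
tool_pos: [517.2, 311.1, 140.8]
ee_rot: [0.162, 0.987, 0.0, 0.0]
force: [0.4, -0.2, -1.1]
finger_gap: 0.192
grasp_force: 15.0
```

Emit:
servo_tool([
  [0,0,0,-8.2],
  [0,0,0,-8.2],
  [0,-20,0,0],
  [0,-40,0,0],
  [0,-45,0,0],
  [1,-45,0,0],
  [0,-45,0,0],
  [0,-40,0,0],
  [0,-35,0,0],
  [0,-20,0,0],
])

```text
time_s: 20.85
tool_pos: [503.1, 18.8, 140.9]
ee_rot: [0.023, 1.0, -0.0, 0.0]
force: [-0.3, -0.0, -0.4]
finger_gap: 0.192
grasp_force: 15.0
```

Emit:
servo_tool([
  [0,0,0,0],
  [0,0,0,0],
  [0,0,0,0],
])

```text
time_s: 21.15
tool_pos: [503.4, 22.2, 140.4]
ee_rot: [0.022, 1.0, 0.0, 0.0]
force: [0.5, -0.3, -0.3]
finger_gap: 0.19
grasp_force: 15.0
```

Run:
```python
from h import *
im=snap('wrist','w8.png'); s=bot.read_state(); go((503.3,21.5,37.6),s); print(s['finger_gap'],s['grasp_force'])
```

```text
t 21.2 tcp [503.4  22.4 140.3] xaxis [-0.999  0.043 -0.   ] yaw y 87.5 shift [ 1.000e-01 -9.000e-01  1.027e+02]
0.19106797113451937 14.99806746840477
```

Emit:
servo_tool([
  [0,-0.8,15,0],
  [0,0,25,0],
  [0,0,25,0],
  [0,0,17,0],
  [0,0,8,0],
  [0,0,4,0],
  [0,0,2,0],
  [0,0,1,0],
  [0,0,0,0],
  [0,0,0,0],
])

```text
time_s: 22.2
tool_pos: [503.9, 20.5, 43.9]
ee_rot: [0.022, 1.0, -0.0, 0.001]
force: [0.3, -0.5, -0.2]
finger_gap: 0.19
grasp_force: 15.0
```

Emit:
servo_tool([
  [0,0,1,0],
  [0,0,1,0],
  [0,0,0.5,0],
  [0,0,0,0],
  [0,0,0,0],
])

```text
time_s: 22.7
tool_pos: [503.3, 20.6, 40.6]
ee_rot: [0.022, 1.0, 0.0, -0.0]
force: [0.0, -0.7, -0.7]
finger_gap: 0.193
grasp_force: 15.0
```

Emit:
servo_tool([
  [0,1,0.5,0],
  [0,0,0.5,0],
  [0,0,0.5,0],
  [0,0,0,0],
  [0,0,0,0],
])

```text
time_s: 23.2
tool_pos: [503.4, 21.6, 39.1]
ee_rot: [0.022, 1.0, -0.0, -0.0]
force: [-0.1, -0.2, -0.3]
finger_gap: 0.192
grasp_force: 15.0
```

Emit:
servo_tool([
  [0,0,0.5,0],
  [0,0,0,0],
  [0,0,0,0],
])

```text
time_s: 23.5
tool_pos: [503.4, 21.6, 38.6]
ee_rot: [0.022, 1.0, 0.0, -0.0]
force: [-1.2, 0.4, -0.7]
finger_gap: 0.19
grasp_force: 15.0
```

Emit:
servo_tool([
  [0,0,0.5,0],
  [0,0,0,0],
  [0,0,0,0],
])

```text
time_s: 23.8
tool_pos: [503.4, 21.6, 38.1]
ee_rot: [0.022, 1.0, -0.0, -0.0]
force: [0.3, -0.2, 0.3]
finger_gap: 0.191
grasp_force: 15.0
```

Emit:
servo_tool([
  [0,0,0.4,0],
  [0,0,0,0],
  [0,0,0,0],
])

```text
time_s: 24.1
tool_pos: [503.4, 21.6, 37.7]
ee_rot: [0.022, 1.0, -0.0, -0.0]
force: [-0.4, -0.5, 0.3]
finger_gap: 0.189
grasp_force: 15.0
```

Emit:
servo_tool([
  [0,0,0.4,0],
  [0,0,0,0],
  [0,0,0,0],
])

```text
time_s: 24.4
tool_pos: [503.5, 21.6, 37.5]
ee_rot: [0.022, 1.0, -0.0, 0.0]
force: [-0.4, 0.1, 0.3]
finger_gap: 0.195
grasp_force: 15.0
```

Emit:
servo_tool([
  [0,0,0.4,0],
  [0,0,0,0],
  [0,0,0,0],
])

```text
time_s: 24.7
tool_pos: [503.6, 21.6, 37.4]
ee_rot: [0.022, 1.0, -0.0, 0.0]
force: [-2.1, -0.2, 5.5]
finger_gap: 0.196
grasp_force: 15.0
```

The strip is resting on the hub. I release and rise.

Emit:
servo_tool([
  [0,0,-0.4,0],
  [0,0,0,0],
])

```text
time_s: 24.9
tool_pos: [503.5, 21.6, 37.4]
ee_rot: [0.022, 1.0, -0.0, 0.0]
force: [-1.7, 0.2, 1.8]
finger_gap: 0.192
grasp_force: 15.0
```

Emit:
servo_tool([
  [0,0,0,0],
  [0,0,0,0],
  [0,0,0,0],
  [0,0,0,0],
  [0,0,0,0],
  [0,0,0,0],
], grip=-0.2)

```text
time_s: 25.5
tool_pos: [503.4, 21.6, 37.3]
ee_rot: [0.022, 1.0, -0.0, -0.0]
force: [-1.0, 0.1, 0.1]
finger_gap: 0.594
grasp_force: 0.0
```

Emit:
servo_tool([
  [0,0,-5,0],
  [0,0,-15,0],
  [0,0,-35,0],
  [0,0,-45,0],
  [0,0,-45,0],
  [0,0,-30,0],
  [0,0,0,0],
  [0,0,0,0],
])

```text
time_s: 26.3
tool_pos: [503.9, 21.5, 213.2]
ee_rot: [0.022, 1.0, -0.0, 0.001]
force: [0.1, -0.4, -0.9]
finger_gap: 0.599
grasp_force: 0.0
```

Run:
```python
from h import *
im=snap('wrist','w9.png'); s=bot.read_state(); print(s['time_s'],s['tool_pos'])
v=im[:,:,::-1].copy()
C=np.array([503.5,21.6,51]);a=np.radians(-2.5);ex=np.array([np.cos(a),np.sin(a),0]);ey=np.array([-np.sin(a),np.cos(a),0])
P=np.array([C+i*60*ex+j*9*ey for i,j in [(1,1),(1,-1),(-1,-1),(-1,1)]])
p=proj('wrist',P,s); print(p.round())
w=v[80:330,170:480]; w=cv2.resize(w,(400,322),interpolation=3)
sc=snap('scene','s9.png')[200:330,240:400,::-1]; sc=cv2.resize(sc,(396,322),interpolation=3)
cv2.imwrite('pics/final.png',np.hstack([w,sc]))
```

```text
26.35 [502.99975062  21.60542708 211.68634193]
[[332. 287.]
 [312. 287.]
 [310. 150.]
 [332. 150.]]
```

View pics/final.png

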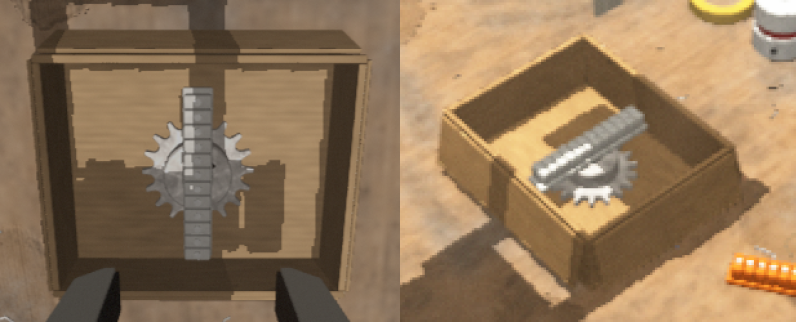

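The last picture shows the strip level across the hub at about (197,172), centred in the carton, with the sprocket flat beneath it. The gripper is clear.

```bash
python3 -c "from cell import bot; print(bot.job_done())"
```

```text
the job is handed in; nothing more can be done
None
```

I laid the sprocket hub up on the middle of the carton floor, set the white strip level and centred on its hub, and handed the job in at about 26 s; no verdict came back.

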